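Re-set the telescopic length stop to the marked hole

ROBOT

A 6-joint arm with a two-finger parallel gripper is mounted at the origin on a cart in front of the work surface, level with it; the furniture and walls round the work are solid. World frame = base frame: x ahead of the robot, y to its left, z up, the work surface at z = 0. Lengths are in mm, angles in rad, forces in N, time in s.
With the tool pointing down it reaches from about 400 to 925 mm from the base axis. Payload 12.5 kg.
Tool frame: the origin (TCP) lies on the front face of the gripper's body, between the roots of the fingers; the fingertips stand 78 mm ahead of it and the grasp point (between the pads) lies 59 mm ahead of it (env.nose_length is the distance from the TCP to the fingertips, in mm); z points along the fingers, y is the line along which they close (so a half turn about z gives the same grasp; the last joint's range is limited). The gripper opens to 95 mm and grips with 3 to 60 N. Pads are 20 mm wide; open, the fingers measure 119 mm over their backs; the gripper's body (75 mm by 180 mm) begins 59 mm behind the grasp point.
Start: joints at [1.213, 0.491, 1.559, -0, 1.092, -0.106], TCP at [155.697, 605.307, 292.261] pointing down, gripper open.
Joint ranges: [-3.1, 3.1], [-0.84, 2.19], [0.05, 2.79], [-1.13, 4.28], [0.06, 2.93], [-2.69, 2.69]. Speed limits (rad/s): [2.22, 2.22, 2.79, 3.14, 3.14, 3.14].

INTERFACE

Orientations are given as [roll, pitch, yaw] about the fixed x, y, z axes, in that order (R = Rz(yaw) Ry(pitch) Rx(roll)).
In Python, from cell import env gives the robot as it stands.
- The arm moves only by the tool jog_arm, never from a script. Its argument "motion" is a list of rows, each a list of 7 numbers: the turn, a rotation vector about the tool's x, y, z in degrees, then the shift along the tool's x, y, z in mm, then the finger opening in mm, from 0 to 95.1. In form: [[wx, wy, wz, x, y, z, hand], ...]. A call has 1 to 10 rows; each row shifts and turns the commanded pose from where the row before left it, along the tool's axes as they then stand; what a row does not reach is not made up. A row lasts 1/8 s, in which the tool goes at most 62.5 mm and 10.7 degrees, less where a joint would pass 70% of its speed; a pose out of reach is approached as far as the arm can. A call is refused whole if a number of a shift passes 62.5 or a number of a turn 10.7, either way. A call with a gripper value outside its range is refused whole. The fingers move at their own pace and stop on an object; the grip force is fixed at half the most. Time passes only in rows, so rows that do not move let the fingers close. It gives the time, the measured TCP pose, the force, the opening and the grip force at its end, in the units of the state.
- env.state(): the state, without advancing time (a new reading comes with each control period).
- env.read_camera(name): name is "scene" or "top"; returns a dict with "color" (480x640x3 uint8, red, green, blue), "z_map" (480x640 float32, mm along the optical axis (not along the pixel's ray), 0 where there is no reading), "camera_matrix" (3x3 intrinsics, pixels), "world_to_cam" (4x4, takes a point from world to camera coordinates). Camera axes: x right, y up, looking along -z (the intrinsics and any distortion apply to the point x, -y, -z); pixel columns grow to the right and rows downward; lengths in mm; the calibration is good to about 2 mm. A picture is of the moment at which its call begins.
- env.job_done(): hands the job in; it is judged then, once.
Trained networks look in the newest picture that a camera, given by its name, has taken for a name from the list of things; names that differ only in an ending like _2 or _b are one class to them, and where a whole thing is asked for, a point or a joint stands for the part that bears it (a point fixed in the world has none). Each returns a list of dicts, best first, with "score" (0 to 1); they miss things now and then, are a little off and sometimes report something else, mostly with a low value. They report only what shows in the picture. A call takes as long as a camera call. They do not tell look-alikes from the thing itself.
- env.recognise(camera, thing): "location" ([column, row] in pixels, amid what is visible of it).
The state is a dict: "t": time; "joints": joint angles; "qvel": joint speeds; "tau": joint torques, N m; "eef_pos": TCP position; "tcp_rot": TCP orientation; "ft_force": force on the tool from outside, world axes, zero at the start; "moment": the same for the moment, N m; "opening": opening from 0.0 (shut) to 1.0 (fully open); "grip_force": force on a finger pad.
Only numpy, scipy, OpenCV 4.12 (cv2) and the standard library are available. Lean on these libraries where they do the work, as an engineer would, in place of code of your own. Each camera call takes 0.05 s, during which the arm holds its last target. There are 200 camera calls.

TASK

Take the tape measure off the green cover of the length stop and stand it gently upright on a free spot of the table, then press the red thumb latch so that the cover springs open. Pinch the orange grip, press the locking pin right down and slide the tube to the next window, the one marked by the red tab, and let the pin spring up fully locked there; then push the cover shut until it latches. Leave all the other things where they stand.

Things in the scene. Friction and masses are not known exactly. Their poses are not given: they have to be found in the camera images.
- stop_box: Blue length-stop unit bolted to the table: an open-ended channel, 92 (x) x 172 (y) x 88 mm high, under a green sprung cover. Origin: centre of its underside; its -x is the front (latch side, roughly towards the robot), y the tube's axis, z up. Inside, its two long walls stand 69 mm apart (x = -34.5 to 34.5 mm), their tops 88 mm up; the ends are open.
- gate (a point): Centre of the middle window of the gate plate inside the box, on the plate's top, 34 mm up; axes as the box's. The plate, 5 mm thick, has an 11 mm slot along y with five windows 22 mm long at box y = -60, -30, 0, 30, 60 mm and 8 mm bars between them.
- stop_plate (a point): Centre of the black stop plate (60 x 6 x 56 mm) on the tube's outer end, 153 mm from the pin towards the box's -y; the square tube slides under the gate plate. It must be free to move 30 mm either way.
- tube (a joint): How far the telescopic tube (with the pin in it) stands along the box's +y, m; 0 = pin in the middle window, where it starts; windows every 0.030, with 2 mm play either way; runs from -0.066 to 0.066. Friction about 1.5 N; locked while the pin is up.
- pin (a joint): How far the sprung locking pin is pressed down, m: 0 = up (locked in a window when over one), 0.013 = fully down. The tube slides free once it is over 0.0095 (pin flush below the gate plate). 3 N starts it, about 6 N holds it right down; let go between windows it stays caught under a bar, and over a window it springs up.
- pin_grip (a point): Centre of the pin's orange grip block, which rides on the pin: 36 (box x) x 18 (box y) x 30 mm high, 68 mm above the table with the pin up, so it spans 53 to 83 mm; under it only a 9 mm stem. Pinch it along the box's y. Its axes are the box's. Moves with tube and pin.
- cover (a joint): Angle of the green cover, rad: 0 = shut (reads up to 0.03 when latched), 2.2 = fully open, leaning back behind the box. A weak spring always opens it (about 1.5 N at the front edge near shut).
- cover_hinge (a point): Middle of the cover's hinge line (along the box's y) on the back wall, box x = 42 mm, 90.5 mm up. The cover is a flat plate 5 mm thick, 164 mm along y, reaching from 3 to 83 mm from the hinge line; shut it is level, its top 93 mm up; opening lifts its front edge up and back (+x).
- cover_edge (a point): Point on the cover's mid-plane 80 mm from the hinge line, in the middle of its free edge.
- latch (a joint): Angle of the red rocker latch in the middle of the front, rad: 0 = hooked, 0.4 = fully pressed. It lets the cover go by 0.25 at the latest and springs back when released. When the cover is pressed down on the hook (5 to 12 N at the free edge) it snaps in by itself.
- latch_pad (a point): Point on top of the red thumb pad, at box x = -84 mm and 75 mm up; pad 36 (box x) x 30 mm, its pivot 30 mm behind this point (box x = -54 mm, 66 mm up). Pressed straight down here it goes down about 11 mm, with 2 to 4 N.
- red_clip: Red tab 10 x 14 x 38 mm fixed on the outside of the front wall beside one window: the window to set. At box y = +30 or -30 mm (changes from start to start). Origin: centre of its underside, 46 mm up.
- white_clip: White tab of the same size at the other side window: not wanted.
- tape_measure: Yellow tape measure standing upright, 32 thick (its x, the way to grip it) x 75 (its y) x 60 mm high, 0.28 kg. Origin: centre of its underside. Starts on top of the cover.
- clamp (a point): Toggle clamp bolted to the table: stay clear; it fills 62 mm either way in world x, 24 mm in y, up to 140 mm high. Point on the table at its middle.
- glue_bottle: white glue bottle with orange nozzle, upright, 56 x 55 x 151 mm high. Origin: centre of its underside. Bystander, loose: leave it alone.
- fluid_bottle: small square bottle with yellow oil, upright, 43 x 57 x 104 mm high. Origin: centre of its underside. Bystander, loose: leave it alone.
- screw_tin: round tin with red lid, 67 across, 32 mm high. Origin: centre of its underside. Bystander, loose: leave it alone.
- offcut_b: chipboard offcut standing on its long edge, 18 thick (its x) x 134 long (its y) x 72 mm high; topples easily. Origin: centre of its underside. Bystander, loose: leave it alone.
- scanner: black hand scanner lying on its side, 114 x 93 x 35 mm. Origin: centre of its underside. Bystander, loose: leave it alone.
- push_stick: plywood push stick lying flat, 42 x 232 (its y) x 12 mm. Origin: centre of its underside. Bystander, loose: leave it alone.
- test_block_0: wooden block, 30 x 70 x 22 mm. Origin: centre of its underside. Bystander, loose: leave it alone.
Things that resemble listed ones, but are neither listed nor needed, are in the scene too. There is more than one size of the tape_measure; the one meant has the size given above.

How it is judged:
By the outcome, as a careful person would: the job done as asked, in the order asked, and still so for the second after the job is handed in, with the robot touching nothing.
It also fails if it takes over 69 s, if anything falls off the work surface, if the arm or the gripper's body presses on something with over 40 N, if the wrist force passes 120 N, or if a joint passes its speed limit or range.

## Working session

There is one attempt and no reset: what is moved stays moved. The work goes in short steps, Python scripts to look and compute and a tool call to move; the robot and the scene stay as the last step left them, time stands still between calls to the robot, and variables do not carry over. Pictures are saved under pics/ and viewed, at most 10 in all, crops included, and the job is handed in when it is done.

Besides the shell and the picture viewer there is one more tool, called after "Emit:" in YAML: its name, and indented under it one key for each argument. jog_arm: Moves the arm, as the interface text tells. Its arguments: {"type":"object","properties":{"motion":{"type":"array"}},"required":["motion"]}

```bash
mkdir -p pics; cat > h.py <<'E'
import numpy as np, cv2
from cell import env
def cam(n):
    return env.read_camera(n)
def save(c,fn): cv2.imwrite(fn,c["color"][:,:,::-1])
def cloud(c):
    K=np.array(c["camera_matrix"]);z=c["z_map"].astype(float)
    v,u=np.mgrid[0:z.shape[0],0:z.shape[1]]
    P=np.stack([(u-K[0,2])/K[0,0]*z,-(v-K[1,2])/K[1,1]*z,-z,np.ones_like(z)],-1)
    W=P@np.linalg.inv(np.array(c["world_to_cam"])).T
    W[z==0]=np.nan
    return W[...,:3]
E
python3 - <<'E'
from h import *
for n in("scene","top"):
    c=cam(n);save(c,f"pics/{n}0.png");np.savez(f"{n}0.npz",**c);W=cloud(c)
    print(n,np.array(c["world_to_cam"]).round(3).tolist())
    for t in["stop_box","tape_measure","latch","red_clip","white_clip","clamp","cover","stop_plate","glue_bottle","fluid_bottle","screw_tin","offcut_b","scanner","push_stick","test_block_0"]:
        for r in env.recognise(n,t)[:3]:
            x,y=r["location"];print(t,round(r["score"],2),[round(x),round(y)],W[int(y),int(x)].round())
print(env.state())
E
```

```text
scene [[0.549, -0.836, -0.01, -445.723], [0.555, 0.355, 0.752, -268.707], [-0.625, -0.418, 0.659, -1070.89], [0.0, 0.0, 0.0, 1.0]]
stop_box 0.95 [346, 288] [ 404. -337.   94.]
tape_measure 0.82 [354, 264] [ 432. -340.  141.]
tape_measure 0.71 [425, 366] [ 330. -550.   73.]
tape_measure 0.55 [345, 370] [ 244. -434.   71.]
latch 0.85 [318, 277] [ 414. -264.   75.]
latch 0.57 [333, 266] [ 443. -281.   95.]
white_clip 0.59 [334, 288] [ 404. -308.   78.]Traceback (most recent call last):
  File "<stdin>", line 6, in <module>
ValueError: it knows: cover, cover_edge, cover_hinge, fluid_bottle, gate, glue_bottle, latch, latch_pad, offcut, pin, pin_grip, push_stick, red_clip, scanner, screw_tin, stop_box, stop_plate, tape_measure, test_b
```

```bash
python3 - <<'E'
from h import *
for n in("scene","top"):
    c=cam(n);save(c,f"pics/{n}0.png");np.savez(f"{n}0.npz",**c);W=cloud(c)
    print(n,np.array(c["world_to_cam"]).round(3).tolist())
    for t in["stop_box","tape_measure","latch_pad","red_clip","white_clip","cover","stop_plate","glue_bottle","fluid_bottle","screw_tin","offcut_b","scanner","push_stick","test_block_0"]:
        try:
          for r in env.recognise(n,t)[:3]:
            x,y=r["location"];print(t,round(r["score"],2),[round(x),round(y)],W[int(y),int(x)].round())
        except ValueError as e: print(t,"?")
print(env.state())
E
```

```text
scene [[0.549, -0.836, -0.01, -445.723], [0.555, 0.355, 0.752, -268.707], [-0.625, -0.418, 0.659, -1070.89], [0.0, 0.0, 0.0, 1.0]]
stop_box 0.55 [348, 289] [ 403. -345.   93.]
tape_measure 0.92 [342, 371] [ 240. -428.   67.]
tape_measure 0.75 [352, 266] [ 428. -335.  136.]
tape_measure 0.64 [423, 366] [ 329. -549.   72.]
latch_pad 0.8 [316, 278] [ 409. -262.   74.]
latch_pad 0.73 [345, 288] [ 402. -335.   91.]
red_clip 0.66 [350, 224] [ 598. -231.   80.]
white_clip 0.66 [335, 265] [ 448. -286.   94.]
cover 0.71 [336, 266] [ 446. -289.   94.]
stop_plate 0.83 [374, 321] [ 413. -402.   23.]
stop_plate 0.66 [352, 265] [ 428. -335.  136.]
glue_bottle 0.98 [350, 221] [ 601. -232.   90.]
fluid_bottle 0.81 [269, 289] [ 336. -191.   68.]
fluid_bottle 0.72 [339, 266] [ 454. -289.   91.]
screw_tin 0.79 [440, 318] [ 486. -519.   31.]
screw_tin 0.48 [374, 322] [ 407. -407.   26.]
offcut_b 0.87 [401, 259] [ 587. -375.   47.]
scanner 0.67 [180, 223] [425. 162.  32.]
scanner 0.62 [354, 262] [ 435. -338.  140.]
push_stick 0.64 [260, 210] [597.  41.  11.]
test_block_0 0.86 [309, 193] [724. -31.  14.]

[... 1262 characters left out ...]
-503.   32.]
{'t': 1.8, 'joints': array([ 1.21344326e+00,  4.90911327e-01,  1.55892998e+00, -3.35374571e-06,
        1.09169384e+00, -1.05577901e-01]), 'qvel': array([ 9.71066932e-04, -1.34808869e-04, -9.01064483e-04,  1.03843536e-03,
        7.99168785e-05, -1.08684200e-04]), 'tau': array([ 6.28367161e-04, -6.12465405e+01, -2.58433181e+01,  6.93536340e-02,
        4.45684337e-02, -4.78149684e-05]), 'eef_pos': array([155.66736219, 605.30368893, 292.24356368]), 'tcp_rot': array([3.14153578e+00, 9.02016477e-06, 2.88981904e+00]), 'ft_force': array([-0.45729707,  0.30770459, -1.01602666]), 'moment': array([-0.00279416,  0.02650698,  0.03279399]), 'grip_force': 0.0, 'opening': 1.0035064939817138}
```

View pics/scene0.png

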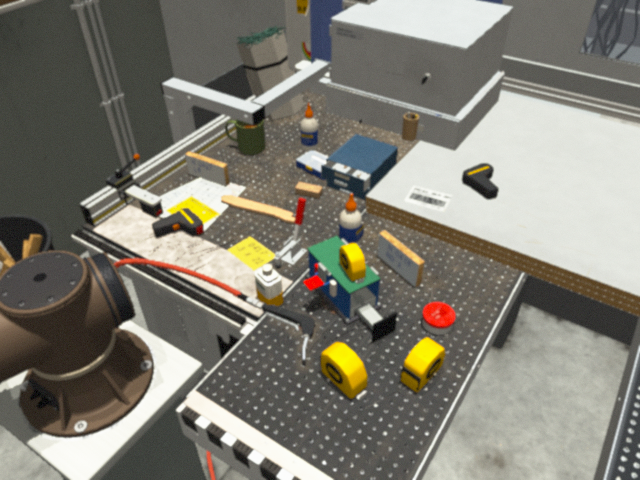

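View pics/top0.png

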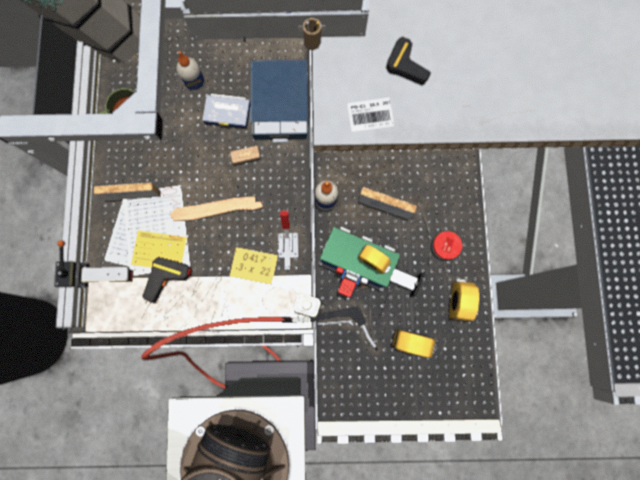

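The scene view shows the cover with a small tape at (352,264) and two larger tapes at (343,370) and (423,365). The top view shows them at (376,260), (415,344) and (464,300). The tape standing on the cover fits: it is on the cover and about 60 mm high. I'll confirm with a crop and measure.

```bash
python3 - <<'E'
from h import *
ims=[];A={}
for n in("top","scene"):
    c=dict(np.load(f"{n}0.npz"));W=cloud(c);col=c["color"].astype(int);A[n]=(W,col)
    r=(slice(205,310),slice(290,430)) if n=="top" else (slice(230,350),slice(290,410))
    ims.append(cv2.resize(c["color"][r][:,:,::-1],(390,450) if 0 else (400,400),interpolation=cv2.INTER_CUBIC))
cv2.imwrite("pics/crop0.png",np.hstack(ims))
def rect(name,m,W):
    P=W[m];P=P[np.isfinite(P).all(1)]
    k=np.float32(P[:,:2]);r=cv2.minAreaRect(k);print(name,len(P),"c",np.round(r[0],1),"size",np.round(r[1],1),"ang",round(r[2],1),"z",P[:,2].min().round(),np.median(P[:,2]).round(1),P[:,2].max().round())
for n in A:
    W,col=A[n];R,G,B=col[...,0],col[...,1],col[...,2];z=W[...,2];x=W[...,0];y=W[...,1]
    near=(x>330)&(x<560)&(y>-480)&(y<-200)
    rect(n+" green",near&(G>R*1.4)&(G>B*1.1)&(z>80)&(z<105),W)
    rect(n+" tape",near&(z>120),W); 
    rect(n+" tapetop",near&(z>147)&(z<162),W)
    rect(n+" latchred",near&(R>2*G)&(R>100)&(z>60)&(z<85)&(x<425)&(x>370),W)
    rect(n+" red all",near&(R>2*G)&(R>100)&(x<470),W)
    rect(n+" white",near&(R>150)&(B>150)&(z>46)&(z<100)&(y>-340),W)
    rect(n+" tube/plate",near&(z>5)&(z<70)&(y<-380),W)
    rect(n+" T2",(x>220)&(x<300)&(y>-460)&(y<-370)&(z>40),W)
    rect(n+" T3",(x>310)&(x<410)&(y>-580)&(y<-480)&(z>40),W)
    rect(n+" clamp",(x>400)&(x<600)&(y>-170)&(y<-60)&(z>15),W)
    rect(n+" glue",(x>560)&(x<660)&(y>-275)&(y<-180)&(z>15),W)
    rect(n+" hose",(x>200)&(x<380)&(y>-370)&(y<-200)&(z>8),W)
    rect(n+" fluid",(x>300)&(x<390)&(y>-210)&(y<-140)&(z>15),W)
    rect(n+" offcut",(x>520)&(x<660)&(y>-450)&(y<-290)&(z>15),W)
E
```

```text
top green 1800 c [ 466.9 -294.3] size [164.1  79.9] ang 65.8 z 80.0 93.1 100.0
top tape 511 c [ 456. -323.] size [68.3 34.4] ang 56.3 z 120.0 147.8 157.0
top tapetop 288 c [ 458.3 -321.3] size [53.  32.4] ang 56.0 z 147.0 151.3 157.0
top latchred 204 c [ 399.4 -264. ] size [29.8 35.6] ang 65.6 z 69.0 74.4 81.0
top red all 265 c [ 411.5 -259. ] size [58.4 53.5] ang 65.8 z -10.0 74.3 85.0
top white 119 c [ 438.2 -270.2] size [ 91.4 177.4] ang 72.0 z 69.0 90.8 100.0
top tube/plate 465 c [ 444.  -429.7] size [ 97.5 225.9] ang 88.2 z 5.0 26.3 63.0
top T2 765 c [ 268.9 -417.2] size [89.6 46.8] ang 75.0 z 40.0 74.0 84.0
top T3 855 c [ 364.9 -538.2] size [46.4 89. ] ang 79.6 z 40.0 72.3 83.0
top clamp 436 c [ 507.1 -125.6] size [ 24.  121.3] ang 89.6 z 15.0 41.2 141.0
top glue 532 c [ 621.3 -220.7] size [52.3 50.7] ang 42.9 z 16.0 90.9 150.0
top hose 587 c [ 322.  -287.9] size [200.   83.3] ang 63.6 z 8.0 16.8 78.0
top fluid 557 c [ 354.8 -175. ] size [68.9 62.9] ang 88.9 z 15.0 80.0 108.0
top offcut 774 c [ 603.1 -367.9] size [133.3  20.5] ang 69.3 z 15.0 68.9 77.0
scene green 1263 c [ 463.
[... 379 characters left out ...]
ene white 54 c [ 431.2 -268.2] size [ 91.4 189.3] ang 72.8 z 63.0 83.9 94.0
scene tube/plate 719 c [ 445.7 -414. ] size [ 80.4 163.3] ang 65.7 z 5.0 26.9 69.0
scene T2 1237 c [ 263.3 -417.7] size [89.  45.3] ang 75.2 z 40.0 69.8 83.0
scene T3 1125 c [ 359.5 -541.1] size [45.8 88.9] ang 79.8 z 40.0 70.9 83.0
scene clamp 588 c [ 503.9 -125.4] size [123.6  27.8] ang 1.8 z 15.0 42.7 139.0
scene glue 833 c [ 612.3 -228.5] size [41.6 59.9] ang 26.0 z 16.0 75.8 151.0
scene hose 784 c [ 321.2 -289.1] size [199.6  91.8] ang 65.4 z 8.0 16.2 79.0
scene fluid 979 c [ 347.3 -175.8] size [71.3 66.5] ang 84.3 z 15.0 62.0 106.0
scene offcut 1155 c [ 600.  -367.1] size [138.6  25.6] ang 68.5 z 15.0 54.3 75.0
```

View pics/crop0.png

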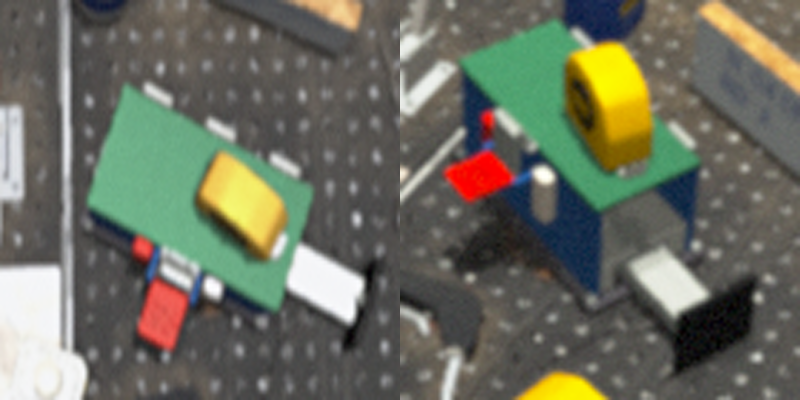

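The crop settles the tape: the 32 mm-thick one standing on the green cover. The red tab is on the box's +y side of the latch and the white tab is on the tube side, so the goal is tube +0.030. Next I'll map heights to get a clear path and a free spot.

```bash
cat >> h.py <<'E'
YAW=np.deg2rad(-24.2)
xb=np.array([np.cos(YAW),np.sin(YAW)]); yb=np.array([-np.sin(YAW),np.cos(YAW)])
O=np.array([465.5,-294.3])+1*xb
def box(x,y): return O+x*xb+y*yb
def to(x,y,z,yaw):
    """moves in tool frame from now to TCP x,y,z, yaw deg (tool down)"""
    s=env.state();p=s["eef_pos"];a=s["tcp_rot"][2]
    d=np.array([x,y])-p[:2]; tx=np.array([np.cos(a),np.sin(a)]); ty=np.array([np.sin(a),-np.cos(a)])
    w=-((yaw-np.rad2deg(a)+180)%360-180)
    print("now",p.round(1),"rpy",np.rad2deg(s["tcp_rot"]).round(1),"t",round(s["t"],2),"F",s["ft_force"].round(1),"open",round(s["opening"]*95,1),"grip",round(float(s["grip_force"]),1))
    print("turn wz %.1f shift x %.1f y %.1f z %.1f"%(w,d@tx,d@ty,p[2]-z))
E
python3 - <<'E'
from h import *
P=np.vstack([cloud(dict(np.load(f"{n}0.npz"))).reshape(-1,3) for n in("top","scene")])
P=P[np.isfinite(P).all(1)]
print("O",O,"plate",box(0,-153),"latch",box(-84,0),"grip",box(0,0))
r=np.hypot(P[:,0],P[:,1]);az=np.rad2deg(np.arctan2(P[:,1],P[:,0]))
for a in range(-60,100,10):
    m=(az>a)&(az<=a+10)&(r>400)
    print(a,[int(P[m&(r>q)&(r<=q+80),2].max(initial=-99)) for q in range(400,900,80)])
H=np.full((60,70),-99.)  # x 300..900 , y -600..100
i=((P[:,0]-300)//10).astype(int);j=((P[:,1]+600)//10).astype(int)
k=(i>=0)&(i<60)&(j>=0)&(j<70);np.maximum.at(H,(i[k],j[k]),P[k,2])
free=((H>-8)&(H<8)).astype(np.uint8)
free=cv2.morphologyEx(free,cv2.MORPH_CLOSE,np.ones((3,3)))
free[H>10]=0
D=cv2.distanceTransform(cv2.copyMakeBorder(free,1,1,1,1,cv2.BORDER_CONSTANT,value=0),cv2.DIST_L2,5)[1:-1,1:-1]*10
for _ in range(10):
    a,b=np.unravel_index(D.argmax(),D.shape);x,y=305+10*a,-595+10*b
    print("free",x,y,"clear",round(D[a,b]),"r",round(np.hypot(x,y)));D[max(0,a-4):a+5,max(0,b-4):b+5]=0
E
```

```text
O [ 466.41212012 -294.70992303] plate [ 403.69389594 -434.26430081] latch [ 389.79403036 -260.27638819] grip [ 466.41212012 -294.70992303]
-60 [81, 84, 83, 83, 6, 3, -99]
-50 [22, 98, 96, 36, 36, 5, 7]
-40 [80, 156, 157, 75, 77, 61, 62]
-30 [106, 98, 99, 135, 58, 61, 62]
-20 [50, 123, 140, 150, 92, 96, 96]
-10 [8, 7, 17, 24, 96, 98, 97]
0 [6, 6, 18, 25, 26, 212, 213]
10 [40, 38, 16, 72, 215, 214, 213]
20 [40, 59, 7, 74, 214, 215, 211]
30 [8, 63, 118, 67, 68, 214, 213]
40 [33, 84, 104, -99, -99, -99, -99]
50 [2, 65, -99, -99, -99, -99, -99]
60 [-99, -99, -99, -99, -99, -99, -99]
70 [-99, -99, -99, -99, -99, -99, -99]
80 [-99, -99, -99, -99, -99, -99, -99]
90 [-99, -99, -99, -99, -99, -99, -99]
free 445 -5 clear 110 r 445
free 495 -15 clear 98 r 495
free 645 -505 clear 92 r 819
free 675 -125 clear 80 r 686
free 405 -55 clear 70 r 409
free 495 35 clear 70 r 496
free 665 -455 clear 70 r 806
free 395 35 clear 64 r 397
free 595 -535 clear 62 r 800
free 445 45 clear 60 r 447
```

Emit:
jog_arm:
  motion:
    - [0,0,5.5,-59,-5,0,95]
    - [0,0,5.5,-59,-5,0,95]
    - [0,0,5.5,-59,-5,0,95]
    - [0,0,5.5,-59,-5,0,95]
    - [0,0,5.5,-59,-5,0,95]
    - [0,0,5.5,-58,-5,0,95]
    - [0,0,5.5,-58,-5,0,95]
    - [0,0,5.5,-58,-5,0,95]
    - [0,0,5.5,-58,-5,0,95]
    - [0,0,5.5,-58,-5,0,95]

```text
t: 3.05
eef_pos: [563.3, 211.5, 292.2]
tcp_rot: [3.141, -0.0, 1.927]
ft_force: [0.6, 0.3, -0.3]
opening: 1.0
grip_force: 0.0
```

Emit:
jog_arm:
  motion:
    - [0,0,5.5,-56,-6,0,95]
    - [0,0,5.5,-56,-6,0,95]
    - [0,0,5.5,-56,-6,0,95]
    - [0,0,5.5,-56,-6,0,95]
    - [0,0,5.5,-55,-6,0,95]
    - [0,0,5.5,-55,-6,0,95]
    - [0,0,5.5,-54,-6,0,95]
    - [0,0,5.5,-54,-6,0,95]
    - [0,0,5.5,-54,-6,0,95]

```text
t: 4.18
eef_pos: [499.2, -267.9, 292.2]
tcp_rot: [3.141, -0.0, 1.063]
ft_force: [0.1, -0.3, 0.1]
opening: 0.996
grip_force: 0.0
```

```bash
python3 -c "
from h import *
to(454,-323,187,56.5)"
```

```text
now [ 499.2 -267.9  292.2] rpy [180.   -0.   60.9] t 4.17 F [ 0.1 -0.3  0.1] open 94.7 grip 0.0
turn wz 4.4 shift x -70.1 y -12.7 z 105.2
```

Emit:
jog_arm:
  motion:
    - [0,0,0,-35,-6,0,95]
    - [0,0,0,-35,-6.5,0,95]
    - [0,0,4.4,0,0,40,95]
    - [0,0,0,0,0,0,95]

```text
t: 4.68
eef_pos: [454.3, -321.3, 250.5]
tcp_rot: [-3.137, -0.001, 0.989]
ft_force: [-0.1, -0.0, 0.2]
opening: 1.003
grip_force: 0.0
```

```bash
python3 -c "
from h import *
to(454,-323,187,56.5)"
```

```text
now [ 454.3 -321.3  250.5] rpy [-179.7   -0.    56.7] t 4.67 F [-0.1 -0.   0.2] open 95.3 grip 0.0
turn wz 0.2 shift x -1.6 y 0.7 z 63.5
```

Emit:
jog_arm:
  motion:
    - [0,0,0,-1.5,0.5,32,95]
    - [0,0,0,0,0,31,95]
    - [0,0,0,0,0,0,50]
    - [0,0,0,0,0,0,20]
    - [0,0,0,0,0,0,20]
    - [0,0,0,0,0,0,20]
    - [0,0,0,0,0,0,20]

```text
t: 5.55
eef_pos: [454.8, -323.0, 189.6]
tcp_rot: [3.141, -0.0, 0.989]
ft_force: [-0.5, 0.2, 0.1]
opening: 0.53
grip_force: 0.0
```

Emit:
jog_arm:
  motion:
    - [0,0,0,0,0,0,20]
    - [0,0,0,0,0,0,20]
    - [0,0,0,0,0,0,20]
    - [0,0,0,0,0,0,20]
    - [0,0,0,0,0,0,20]

```text
t: 6.18
eef_pos: [454.8, -323.1, 189.2]
tcp_rot: [3.141, -0.0, 0.989]
ft_force: [1.5, -1.0, 0.7]
opening: 0.335
grip_force: 30.0
```

Emit:
jog_arm:
  motion:
    - [0,0,0,0,0,-10,20]
    - [0,0,0,0,0,-45,20]
    - [0,0,0,0,0,-45,20]
    - [0,0,-5.6,51,-13,0,20]
    - [0,0,-5.6,51,-14,0,20]
    - [0,0,-5.6,51,-14,0,20]
    - [0,0,-5.6,50,-14,0,20]
    - [0,0,-5.6,49,-14,0,20]
    - [0,0,-5.6,48,-14,0,20]
    - [0,0,0,0,0,0,20]

```text
t: 7.42
eef_pos: [475.3, -14.7, 289.7]
tcp_rot: [-3.141, -0.0, 1.58]
ft_force: [-0.2, 0.1, -2.1]
opening: 0.334
grip_force: 30.0
```

```bash
python3 -c "
from h import *
to(480,-12,97,90)"
```

```text
now [475.3 -14.7 289.7] rpy [-180.    -0.    90.5] t 7.42 F [-0.2  0.1 -2.1] open 31.7 grip 30.0
turn wz 0.5 shift x 2.7 y 4.7 z 192.7
```

Emit:
jog_arm:
  motion:
    - [0,0,0,0,0,50,20]
    - [0,0,0,0,0,50,20]
    - [0,0,0,0,0,50,20]
    - [0,0,0,0,0,25,20]
    - [0,0,0,0,0,10,20]
    - [0,0,0,0,0,3,20]
    - [0,0,0,0,0,2,20]
    - [0,0,0,0,0,0,20]

```text
t: 8.43
eef_pos: [476.6, -17.4, 99.9]
tcp_rot: [3.14, 0.0, 1.575]
ft_force: [0.2, -0.3, -2.5]
opening: 0.336
grip_force: 30.0
```

Emit:
jog_arm:
  motion:
    - [0,0,0,0,0,1.5,20]
    - [0,0,0,0,0,1,20]
    - [0,0,0,0,0,0,20]

```text
t: 8.8
eef_pos: [476.4, -17.3, 96.7]
tcp_rot: [-3.142, -0.0, 1.576]
ft_force: [-0.2, -1.0, -3.7]
opening: 0.335
grip_force: 30.0
```

Emit:
jog_arm:
  motion:
    - [0,0,0,0,0,0.5,20]
    - [0,0,0,0,0,0,20]

```text
t: 9.05
eef_pos: [476.3, -17.3, 96.2]
tcp_rot: [-3.142, -0.0, 1.576]
ft_force: [0.1, -0.7, -3.1]
opening: 0.337
grip_force: 30.0
```

Emit:
jog_arm:
  motion:
    - [0,0,0,0,0,0.6,20]
    - [0,0,0,0,0,0,20]

```text
t: 9.3
eef_pos: [476.4, -17.3, 95.9]
tcp_rot: [3.141, -0.0, 1.576]
ft_force: [-0.6, -0.2, 3.2]
opening: 0.332
grip_force: 30.0
```

Emit:
jog_arm:
  motion:
    - [0,0,0,0,0,0,36]
    - [0,0,0,0,0,0,45]
    - [0,0,0,0,0,0,65]
    - [0,0,0,0,0,0,65]
    - [0,0,0,0,0,0,65]
    - [0,0,0,0,0,0,65]
    - [0,0,0,0,0,-20,65]
    - [0,0,0,0,0,-50,65]
    - [0,0,0,0,0,-60,65]
    - [0,0,0,0,0,-60,65]

```text
t: 10.55
eef_pos: [476.0, -17.3, 287.5]
tcp_rot: [-3.141, -0.0, 1.576]
ft_force: [0.2, 0.4, -0.3]
opening: 0.682
grip_force: 0.0
```

```bash
python3 - <<'E'
from h import *
c=cam("top");W=cloud(c);z=W[...,2];x=W[...,0];y=W[...,1]
def rect(n,m):
    P=W[m];r=cv2.minAreaRect(np.float32(P[:,:2]));print(n,len(P),np.round(r[0],1),np.round(r[1],1),round(r[2],1),np.median(P[:,2]).round(1),P[:,2].max().round())
C=c["color"].astype(int)
rect("tape",(C[...,0]>1.5*C[...,2])&(C[...,0]>120)&(x>400)&(x<560)&(y>-90)&(y<60)&(z>15)&(z<75))
R,G,B=C[...,0],C[...,1],C[...,2]
rect("green",(x>330)&(x<560)&(y>-480)&(y<-200)&(G>R*1.4)&(G>B*1.1)&(z>85)&(z<100))
t=box(-86,0);to(t[0],t[1],160,66)
E
```

```text
tape 180 [474.8 -27.8] [47.7 34.1] 87.4 56.1 63.0
green 2415 [ 466.9 -294.2] [163.9  80.6] 65.7 93.0 100.0
now [477.6 -17.4 294.5] rpy [1.795e+02 1.000e-01 9.030e+01] t 10.6 F [ 0.5 -0.1  6.7] open 65.0 grip 0.0
turn wz 24.3 shift x -241.6 y -90.9 z 134.5
```

Emit:
jog_arm:
  motion:
    - [0,0,0,-48,-18,0,0]
    - [0,0,0,-48,-18,0,0]
    - [0,0,0,-48,-18,0,0]
    - [0,0,0,-48,-18,0,0]
    - [0,0,0,-48,-18,0,0]
    - [0,0,-9.4,0,0,10,0]
    - [0,0,-9.4,0,0,20,0]
    - [0,0,-9.4,0,0,20,0]
    - [0,0,-9.4,0,0,20,0]
    - [0,0,-9.4,0,0,10,0]

```text
t: 11.85
eef_pos: [387.2, -257.5, 204.6]
tcp_rot: [3.142, -0.001, 2.401]
ft_force: [-0.4, -0.3, -0.5]
opening: 0.004
grip_force: 0.0
```

Emit:
jog_arm:
  motion:
    - [0,0,-9.4,0,0,10,0]
    - [0,0,-9.4,0,0,5,0]
    - [0,0,0,0,0,0,0]

```text
t: 12.22
eef_pos: [387.4, -257.6, 190.3]
tcp_rot: [3.141, -0.001, 2.723]
ft_force: [0.0, -0.4, -0.2]
opening: 0.004
grip_force: 0.0
```

```bash
python3 -c "
from h import *
t=box(-85,0);to(t[0],t[1],153,155.8)"
```

```text
now [ 387.4 -257.6  190.3] rpy [180.  -0. 156.] t 12.22 F [ 0.  -0.4 -0.2] open 0.4 grip 0.0
turn wz 0.2 shift x -2.3 y -1.4 z 37.3
```

Emit:
jog_arm:
  motion:
    - [0,0,0,-1,-1.4,25,0]
    - [0,0,0,0,0,10,0]
    - [0,0,0,0,0,3,0]
    - [0,0,0,0,0,3,0]
    - [0,0,0,0,0,2,0]
    - [0,0,0,0,0,2,0]
    - [0,0,0,0,0,0,0]
    - [0,0,0,0,0,0,0]

```text
t: 13.22
eef_pos: [387.4, -259.1, 145.7]
tcp_rot: [3.141, -0.001, 2.724]
ft_force: [-6.0, 1.6, 3.8]
opening: 0.007
grip_force: 2.7
```

```bash
python3 - <<'E'
from h import *
c=cam("scene");save(c,"pics/s1.png");cv2.imwrite("pics/s1c.png",cv2.resize(c["color"][200:350,240:440][:,:,::-1],(800,600),interpolation=cv2.INTER_CUBIC))
E
```

```text
(no output)
```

View pics/s1c.png

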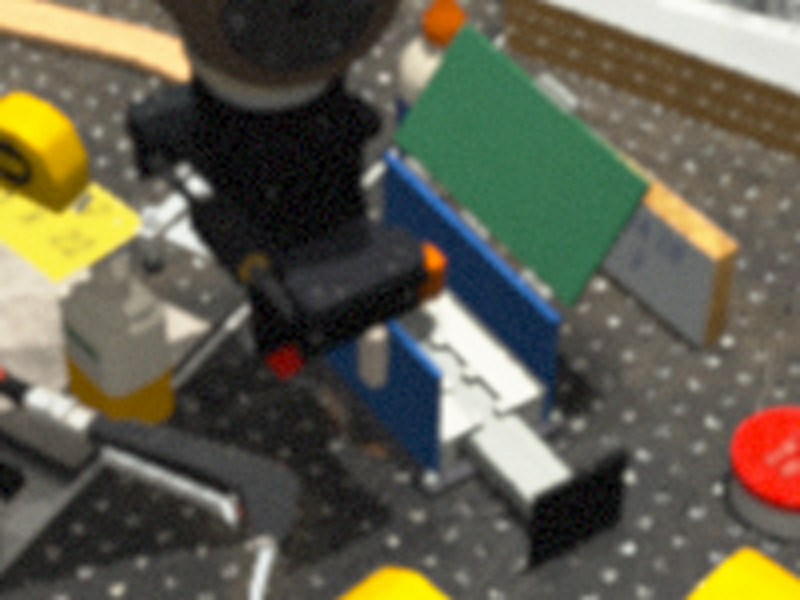

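The cover stands open, with the orange grip at crop (432,270), and the tape stands safely at left. I'll retreat upwards and measure the grip.

Emit:
jog_arm:
  motion:
    - [0,0,0,0,0,-15,0]
    - [0,0,0,0,0,-45,50]
    - [0,0,0,0,0,-45,50]
    - [0,0,0,50,0,-10,50]
    - [0,0,0,0,0,0,50]

```text
t: 13.9
eef_pos: [340.7, -238.2, 261.8]
tcp_rot: [-3.141, 0.002, 2.723]
ft_force: [0.2, -0.5, 0.2]
opening: 0.368
grip_force: 0.0
```

```bash
python3 - <<'E'
from h import *
for n in("top","scene"):
    c=cam(n);W=cloud(c);C=c["color"].astype(int);R,G,B=C[...,0],C[...,1],C[...,2];x,y,z=W[...,0],W[...,1],W[...,2]
    m=(R>150)&(R>1.4*G)&(G>1.2*B)&(abs(x-466)<50)&(abs(y+295)<50)&(z>40)&(z<95)
    P=W[m];print(n,len(P))
    if len(P)>3:
        d=P[:,:2]-O;print("box x",np.percentile(d@xb,[2,50,98]).round(1),"y",np.percentile(d@yb,[2,50,98]).round(1),"z",np.percentile(P[:,2],[2,50,98]).round(1))
    # walls tops z~88
    b=(B>1.5*R)&(abs(z-88)<4)&(abs(x-466)<120)&(abs(y+295)<120);d=W[b][:,:2]-O
    if b.sum()>5: print("walls",b.sum(),"x",np.percentile(d@xb,[1,99]).round(1),"y",np.percentile(d@yb,[1,99]).round(1))
    m=(R<60)&(z>35)&(z<62)&(y<-390)&(y>-480)&(x>350)&(x<460)
    if m.sum()>3: d=W[m][:,:2]-O;print("plate x",np.percentile(d@xb,[2,50,98]).round(1),"y",np.percentile(d@yb,[2,50,98]).round(1))
t=O;to(t[0],t[1],210,155.8)
E
```

```text
top 25
box x [-16.3 -13.3  10. ] y [-4.7  7.8 10.1] z [71.5 81.1 84.4]
walls 213 x [-38.2  40.8] y [-77.1  78.8]
plate x [-27.8  -0.1  25.7] y [-153.7 -149.  -147.8]
scene 105
box x [-46.5  -1.9  31. ] y [-9.2 -1.3 30.5] z [57.3 81.5 85. ]
walls 249 x [-42.1  39. ] y [-78.6  77.4]
plate x [-30.6  -2.2  24.8] y [-156.2 -154.1 -150.1]
now [ 342.5 -239.5  261.1] rpy [-1.80e+02  1.00e-01  1.56e+02] t 14.0 F [0.3 0.4 0.2] open 42.8 grip 0.0
turn wz 0.2 shift x -135.6 y -0.1 z 51.1
```

Emit:
jog_arm:
  motion:
    - [0,0,0.2,-45,0,0,45]
    - [0,0,0,-45,0,0,45]
    - [0,0,0,-45.5,0,0,45]
    - [0,0,0,0,0,30,45]
    - [0,0,0,0,0,30,45]
    - [0,0,0,0,0,0,45]

```text
t: 14.75
eef_pos: [466.1, -294.2, 198.3]
tcp_rot: [3.14, -0.004, 2.721]
ft_force: [1.1, -0.0, 0.7]
opening: 0.476
grip_force: 0.0
```

```bash
python3 -c "
from h import *
to(O[0],O[1],132,155.8)"
```

```text
now [ 466.1 -294.2  198.3] rpy [179.9  -0.2 155.9] t 14.75 F [ 1.1 -0.   0.7] open 45.2 grip 0.0
turn wz 0.1 shift x -0.5 y -0.3 z 66.3
```

Emit:
jog_arm:
  motion:
    - [0,0,0,0,0,30,45]
    - [0,0,0,0,0,26,45]
    - [0,0,0,0,0,10,45]
    - [0,0,0,0,0,0,10]
    - [0,0,0,0,0,0,10]
    - [0,0,0,0,0,0,10]
    - [0,0,0,0,0,0,10]
    - [0,0,0,0,0,0,10]

```text
t: 15.75
eef_pos: [466.1, -294.5, 135.1]
tcp_rot: [-3.141, 0.001, 2.72]
ft_force: [1.1, 0.1, 3.9]
opening: 0.186
grip_force: 30.0
```

Emit:
jog_arm:
  motion:
    - [0,0,0,0,0,3,10]
    - [0,0,0,0,0,3,10]
    - [0,0,0,0,0,3,10]
    - [0,0,0,0,0,2,10]
    - [0,0,0,0,0,0,10]

```text
t: 16.38
eef_pos: [466.1, -294.5, 123.5]
tcp_rot: [-3.142, 0.001, 2.721]
ft_force: [2.5, -0.1, 5.7]
opening: 0.189
grip_force: 30.0
```

Emit:
jog_arm:
  motion:
    - [0,0,0,0,0,1.5,10]
    - [0,0,0,0,0,0,10]

```text
t: 16.62
eef_pos: [466.1, -294.5, 122.4]
tcp_rot: [-3.141, 0.001, 2.72]
ft_force: [1.8, 0.8, 8.2]
opening: 0.188
grip_force: 30.0
```

Emit:
jog_arm:
  motion:
    - [0,0,0,0,2,0.3,10]
    - [0,0,0,0,4,0,10]
    - [0,0,0,0,5,0,10]
    - [0,0,0,0,5,0,10]
    - [0,0,0,0,5,0,10]
    - [0,0,0,0,5,0,10]
    - [0,0,0,0,4,0,10]
    - [0,0,0,0,0,0,10]
    - [0,0,0,0,0,0,10]

```text
t: 17.75
eef_pos: [478.4, -267.1, 122.3]
tcp_rot: [-3.142, 0.001, 2.721]
ft_force: [0.9, 1.2, 12.3]
opening: 0.185
grip_force: 30.0
```

```bash
python3 - <<'E'
from h import *
p=env.state()["eef_pos"];d=p[:2]-np.array([466.1,-294.5]);print(d@xb,d@yb,p)
for n in("top","scene"):
    c=cam(n);W=cloud(c);C=c["color"].astype(int);R=C[...,0];x,y,z=W[...,0],W[...,1],W[...,2]
    m=(R<60)&(z>35)&(z<62)&(y<-360)&(y>-480)&(x>350)&(x<480)
    if m.sum()>3: d=W[m][:,:2]-O;print(n,"plate y",np.percentile(d@yb,[2,50,98]).round(1))
E
```

```text
0.016853109178491366 30.039418343822053 [ 478.42922156 -267.10735073  122.33834997]
top plate y [-122.  -120.   -72.1]
scene plate y [-127.9 -124.9  -58.9]
```

Emit:
jog_arm:
  motion:
    - [0,0,0,0,0,-4,10]
    - [0,0,0,0,0,-4,10]
    - [0,0,0,0,0,-4,10]
    - [0,0,0,0,0,0,10]

```text
t: 18.35
eef_pos: [478.4, -267.1, 134.0]
tcp_rot: [-3.142, 0.001, 2.72]
ft_force: [4.0, -0.8, 2.7]
opening: 0.189
grip_force: 30.0
```

Emit:
jog_arm:
  motion:
    - [0,0,0,0,0,0,45]
    - [0,0,0,0,0,0,45]
    - [0,0,0,0,0,0,45]
    - [0,0,0,0,0,-20,45]
    - [0,0,0,0,0,-50,45]
    - [0,0,0,0,0,-50,10]
    - [0,0,0,60,0,0,10]
    - [0,0,0,60,0,0,0]
    - [0,0,0,30,0,0,0]
    - [0,0,0,0,0,0,0]

```text
t: 19.6
eef_pos: [339.9, -204.9, 254.1]
tcp_rot: [3.141, -0.0, 2.72]
ft_force: [0.5, 0.1, 0.9]
opening: 0.026
grip_force: 0.0
```

```bash
python3 - <<'E'
from h import *
ims=[]
for n in("top","scene"):
    c=cam(n);W=cloud(c);C=c["color"].astype(int);R,G,B=C[...,0],C[...,1],C[...,2];x,y,z=W[...,0],W[...,1],W[...,2]
    r=(slice(205,310),slice(290,430)) if n=="top" else (slice(210,350),slice(270,410))
    ims.append(cv2.resize(c["color"][r][:,:,::-1],(400,300) if n=="top" else (400,400),interpolation=cv2.INTER_CUBIC))
    d=W[...,:2]-O;bx=d@xb;by=d@yb
    m=(R>130)&(R>1.4*G)&(G>1.2*B)&(abs(bx)<30)&(abs(by)<60)&(z>40)&(z<95)
    if m.sum()>3:print(n,"grip y",np.percentile(by[m],[2,50,98]).round(1),"z",np.percentile(z[m],[2,50,80,98]).round(1))
    m=(R<60)&(z>35)&(z<62)&(abs(bx)<35)&(by<-100)&(by>-180)
    if m.sum()>3:print(n,"plate y",np.percentile(by[m],[2,50,98]).round(1))
    m=(G>R*1.4)&(G>B*1.1)&(bx>20)&(bx<120)&(z>80)&(z<200)&(abs(by)<90)
    print("cover x",np.percentile(bx[m],[2,98]).round(),"z",np.percentile(z[m],[2,98]).round())
ims[0]=cv2.copyMakeBorder(ims[0],0,100,0,0,cv2.BORDER_CONSTANT)
cv2.imwrite("pics/c2.png",np.hstack(ims))
t=box(100,0);to(t[0],t[1],200,155.8)
E
```

```text
top grip y [22.4 29.6 37.6] z [65.3 80.9 83.8 84.5]
top plate y [-124.3 -120.8 -119.5]
cover x [46. 90.] z [ 96. 158.]
scene grip y [19.4 27.2 38.5] z [75.7 81.4 82.9 85.2]
scene plate y [-128.  -125.7 -122. ]
cover x [42. 87.] z [ 96. 157.]
now [ 341.7 -206.1  254. ] rpy [-1.800e+02  1.000e-01  1.559e+02] t 19.7 F [ 1.4  0.3 -0.1] open 0.1 grip 0.0
turn wz 0.1 shift x -250.0 y -29.9 z 54.0
```

View pics/c2.png

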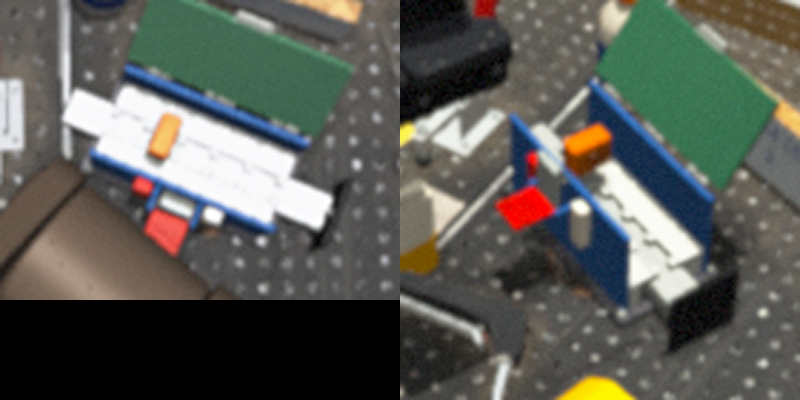

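The orange grip sits at box y ≈ +30 with its top at 83 mm, so the pin is up and locked at the red-tab window. Now I'll go behind the cover and sweep it shut.

Emit:
jog_arm:
  motion:
    - [0,0,0,0,0,-20,0]
    - [0,0,0,-53,-12,0,0]
    - [0,0,0,-53,-12,0,0]
    - [0,0,0,-53,-12,0,0]
    - [0,0,0,-53,-12,0,0]
    - [0,0,0,-53,-12,0,0]
    - [0,0,0,0,0,0,0]

```text
t: 20.58
eef_pos: [561.2, -370.6, 271.6]
tcp_rot: [3.141, -0.001, 2.721]
ft_force: [0.2, 0.5, 0.0]
opening: 0.002
grip_force: 0.0
```

```bash
python3 -c "
from h import *
t=box(115,-30);to(t[0],t[1],218,155.8)"
```

```text
now [ 561.2 -370.6  271.6] rpy [180.   -0.  155.9] t 20.57 F [0.2 0.5 0. ] open 0.2 grip 0.0
turn wz 0.1 shift x 2.6 y 0.3 z 53.6
```

Emit:
jog_arm:
  motion:
    - [0,0,0,0,0,27,0]
    - [0,0,0,0,0,27,0]
    - [0,0,0,15,0,0,0]
    - [0,0,0,12,0,0,0]
    - [0,0,0,12,0,0,0]
    - [0,0,0,12,0,0,0]
    - [0,0,0,12,0,0,0]
    - [0,0,0,10,0,0,0]
    - [0,0,0,0,0,0,0]

```text
t: 21.7
eef_pos: [491.4, -338.8, 220.0]
tcp_rot: [3.141, -0.0, 2.72]
ft_force: [0.3, -0.0, 2.1]
opening: 0.008
grip_force: 0.6
```

```bash
python3 -c "
from h import *
t=box(26,-30);to(t[0],t[1],218,155.8)"
```

```text
now [ 491.4 -338.8  220. ] rpy [180.   -0.  155.9] t 21.7 F [ 0.3 -0.   2.1] open 0.7 grip 0.6
turn wz 0.1 shift x 14.9 y -0.1 z 2.0
```

Emit:
jog_arm:
  motion:
    - [0,0,0,7.5,0,1,0]
    - [0,0,0,7.5,0,1,0]
    - [0,0,0,8,0,2,0]
    - [0,0,0,8,0,2,0]
    - [0,0,0,8,0,4.5,0]
    - [0,0,0,8,0,5,0]
    - [0,0,0,6,0,7,0]
    - [0,0,0,6,0,7,0]
    - [0,0,0,10,0,9,0]
    - [0,0,0,0,0,0,0]

```text
t: 22.95
eef_pos: [428.2, -310.4, 180.7]
tcp_rot: [3.141, -0.002, 2.72]
ft_force: [-0.1, 1.2, 1.7]
opening: 0.002
grip_force: 0.7
```

```bash
python3 -c "
from h import *
t=box(-30,-30);to(t[0],t[1],171,155.8)"
```

```text
now [ 428.2 -310.4  180.7] rpy [ 1.800e+02 -1.000e-01  1.559e+02] t 22.95 F [-0.1  1.2  1.7] open 0.2 grip 0.7
turn wz 0.1 shift x 1.6 y -0.1 z 9.7
```

Emit:
jog_arm:
  motion:
    - [0,0,0,1.5,0,4,0]
    - [0,0,0,0,0,3,0]
    - [0,0,0,0,0,2,0]
    - [0,0,0,0,0,1.5,0]
    - [0,0,0,0,0,0,0]
    - [0,0,0,0,0,0,0]

```text
t: 23.7
eef_pos: [427.5, -310.0, 170.8]
tcp_rot: [3.141, -0.0, 2.721]
ft_force: [-1.4, 1.5, 1.8]
opening: 0.007
grip_force: 1.0
```

Emit:
jog_arm:
  motion:
    - [0,0,0,0,0,1,0]
    - [0,0,0,0,0,0,0]
    - [0,0,0,0,0,0,0]

```text
t: 24.08
eef_pos: [427.6, -310.0, 170.0]
tcp_rot: [3.142, -0.0, 2.721]
ft_force: [-2.8, 1.8, 5.9]
opening: 0.003
grip_force: 2.8
```

Emit:
jog_arm:
  motion:
    - [0,0,0,0,0,1,0]
    - [0,0,0,0,0,0,0]
    - [0,0,0,0,0,0,0]

```text
t: 24.45
eef_pos: [427.5, -310.0, 169.2]
tcp_rot: [3.142, 0.0, 2.721]
ft_force: [-3.2, 1.3, 7.6]
opening: 0.005
grip_force: 4.3
```

Emit:
jog_arm:
  motion:
    - [0,0,0,0,0,1,0]
    - [0,0,0,0,0,0.7,0]
    - [0,0,0,0,0,0,0]

```text
t: 24.82
eef_pos: [427.6, -310.1, 167.9]
tcp_rot: [-3.141, 0.0, 2.721]
ft_force: [-4.8, 3.0, 14.5]
opening: 0.006
grip_force: 7.0
```

Emit:
jog_arm:
  motion:
    - [0,0,0,0,0,-3,0]
    - [0,0,0,0,0,-3,0]
    - [0,0,0,0,0,-10,0]
    - [0,0,0,0,0,-30,0]
    - [0,0,0,0,0,-50,0]
    - [0,0,0,60,0,-20,0]
    - [0,0,0,60,0,0,0]
    - [0,0,0,0,0,0,0]

```text
t: 25.82
eef_pos: [316.3, -259.7, 283.7]
tcp_rot: [-3.142, 0.0, 2.719]
ft_force: [-0.0, -0.8, 1.2]
opening: 0.007
grip_force: 0.0
```

```bash
python3 - <<'E'
from h import *
ims=[]
for n in("top","scene"):
    c=cam(n);W=cloud(c);C=c["color"].astype(int);R,G,B=C[...,0],C[...,1],C[...,2];x,y,z=W[...,0],W[...,1],W[...,2]
    save(c,f"pics/{n}3.png")
    d=W[...,:2]-O;bx=d@xb;by=d@yb
    m=(G>R*1.4)&(G>B*1.1)&(abs(bx)<130)&(z>60)&(z<220)&(abs(by)<100)
    f=np.polyfit(bx[m],z[m],1);print(n,m.sum(),"cover x",np.percentile(bx[m],[2,98]).round(),"z",np.percentile(z[m],[2,50,98]).round(1),"slope",f[0].round(4))
    ims.append(c["color"][150:420,150:500][:,:,::-1])
cv2.imwrite("pics/c3.png",cv2.resize(np.hstack(ims),(800,309),interpolation=cv2.INTER_CUBIC))
E
```

```text
top 2435 cover x [-38.  37.] z [88.3 93.  97.1] slope 0.0039
scene 1853 cover x [-41.  35.] z [89.5 92.8 96.1] slope -0.018
```

View pics/c3.png

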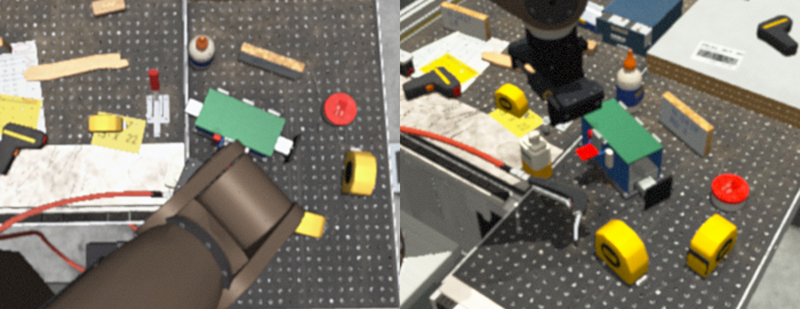

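The cover is level at 93 mm with nothing touching it, so it is latched. The tape stands upright at (510,98) in the right half and the bystanders haven't moved. Handing in.

```bash
python3 -c "
from h import *
print(env.job_done())"
```

```text
the job is handed in; nothing more can be done
None
```

The job is done and handed in at about 26 s: the tape measure stands on the table, the tube is locked at the red-tab window, the cover is latched shut, and the bystanders look unmoved; the hand-in returned no verdict.

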